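# One paint block from the dispenser

## Robot

A 6-joint arm with a two-finger parallel gripper is mounted at the origin on the work surface. World frame = base frame: x ahead of the robot, y to its left, z up, the work surface at z = 0. Lengths are in mm, angles in rad, forces in N, time in s.
With the tool pointing down it reaches from about 350 to 975 mm from the base axis. Payload 7.1 kg.
Tool frame: the origin (TCP) lies on the front face of the gripper's body, between the roots of the fingers; the fingertips stand 80 mm ahead of it and the grasp point (between the pads) lies 61 mm ahead of it; z points along the fingers, y is the line along which they close (so a half turn about z gives the same grasp; the last joint's range is limited). The gripper opens to 88 mm and grips with 3 to 60 N. Pads are 20 mm wide; open, the fingers measure 115 mm over their backs; the gripper's body (75 mm by 178 mm) begins 61 mm behind the grasp point.
Start: joints at [1.328, 0.423, 1.63, -0, 1.089, -0.019], TCP at [138.679, 609.404, 302.675] pointing down, gripper open.
Joint ranges: [-3, 3], [-0.9, 2.11], [0.09, 2.58], [-1.31, 4.45], [0.11, 2.69], [-2.54, 2.54]. Speed limits (rad/s): [2.39, 2.39, 3.01, 3.14, 3.14, 3.14].

## Interface

Orientations are given as a rotation vector (axis times angle).
In Python, from workcell import readout, vision, close_job gives the robot as it stands.
- The arm moves only by the tool servo_tool, never from a script. Its argument "plan" is a list that holds one entry, the list of rows, each a list of 7 numbers: the gripper command: -1 is fully open, 1 is shut, values between are in proportion, then the shift along the world's x, y, z in units of 40 mm (1.0 is 40 mm), then the turn, a rotation vector about the world's x, y, z in units of 5 degrees (1.0 is 5 degrees). A call has 1 to 5 rows; each row shifts and turns the commanded pose from where the row before left it; what a row does not reach is not made up. A row lasts 1/12 s, in which the tool goes at most 41.7 mm and 7.16 degrees, less where a joint would pass 70% of its speed; a pose out of reach is approached as far as the arm can. A call is refused whole if a number of a shift passes 1 or a number of a turn 1, either way. A call with a gripper value outside its range is refused whole. The fingers move at their own pace and stop on an object; the grip force is fixed at half the most. Time passes only in rows, so rows that do not move let the fingers close. It gives the time, the measured TCP pose, the force, the opening and the grip force at its end, in the units of the state.
- readout.get_obs(): the state, without advancing time (a new reading comes with each control period).
- vision.get_image(name): name is "side" or "top"; returns the picture (384x512x3 uint8, red, green, blue); there is no depth.
- vision.camera_params(name): a dict with "fx", "fy", "cx", "cy" (pixels), "rvec" (rotation vector, rad) and "tvec" (3), from world to camera coordinates, as OpenCV has them. Camera axes: x right, y down, z forward; pixel columns grow to the right and rows downward; lengths in mm; the calibration is good to about 2 mm. A picture is of the moment at which its call begins. camera_params takes no time and is no camera call.
- close_job(): hands the job in; it is judged then, once.
The state is a dict: "t": time; "qpos": joint angles; "qvel": joint speeds; "joint_torque": joint torques, N m; "ee_pos": TCP position; "orientation": TCP orientation; "ft_force": force on the tool from outside, world axes, zero at the start; "moment": the same for the moment, N m; "width": finger opening in mm; "grasp_force": force on a finger pad.
Only numpy, scipy, OpenCV 4.12 (cv2) and the standard library are available. Lean on these libraries where they do the work, as an engineer would, in place of code of your own. Each camera call takes 0.05 s, during which the arm holds its last target. There are 200 camera calls.

## Task

Press the black plunger of the paint-block dispenser all the way down once and let it come back up, so that a single red block is ejected onto the delivery plate. Then nudge that block aside with the fingertips, sliding it off the plate until it lies flat and wholly on the square yellow paper sheet beside it; do not pick it up. Leave the other red blocks in the magazine, and leave the blue block, the brush tin and the jar where they stand.

Things in the scene. Friction and masses are not known exactly. Their poses are not given: they have to be found in the camera images.
- dispenser: paint-block dispenser screwed to the bench. Origin on the bench under the axis of the rod magazine; x runs from the outlet back to the plunger (the outlet faces -x), z up. In x: magazine -36 to +36 mm, 101 mm high; gear housing +36 to +99, 84 mm high; slide cover to +171, 30 mm high. All 72 mm wide in y. Screw lugs, 4 mm thick, reach 55 mm either side at x = +5 to 31 and +132 to 158 mm
- plunger (a joint): travel of the plunger in m: 0 up, 0.038 fully down on its stop. Moves straight down, springs back by itself; about 4 N starts it, 8 to 15 N push it to the stop. Geared 2.5:1 to a pusher that shoves the lowest block out in front: pressed right down, the block's centre lies at about x = -87 to -114 mm of the dispenser, clear of the housing. As the plunger rises, the stack drops by one block
- knob_top (a point): centre of the top of the black plunger knob on the gear housing, 79 mm behind the magazine axis (36 mm across, flat top 24 mm across; 144 mm above the bench when up, 106 mm when fully down)
- delivery (a point): point on the top of the steel delivery plate, 95 mm in front of the magazine axis, about where the ejected block comes to lie; axes as the dispenser's. The plate is 4 mm thick on the bench, 72 mm wide in y, reaches from x = -36 to -140 mm of the dispenser, is open at both sides and has a lip 12 mm high across its front end
- block1_mid (a point): red tempera paint block, a plain disc 56 mm across and 20 mm thick, 64 g; the point is its centre. It is the lowest of the four red blocks in the magazine, the one that will be ejected: centre 14 mm above the bench while on the plate, 10 mm when it lies on the sheet
- block2_mid (a point): red tempera paint block, a plain disc 56 mm across and 20 mm thick, 64 g; the point is its centre; second from below in the magazine, stays in the dispenser
- block3_mid (a point): red tempera paint block, a plain disc 56 mm across and 20 mm thick, 64 g; the point is its centre; third from below in the magazine, stays in the dispenser
- block4_mid (a point): red tempera paint block, a plain disc 56 mm across and 20 mm thick, 64 g; the point is its centre; top of the magazine, stays in the dispenser
- sheet: square of bright yellow paper, 150 x 150 mm and under 1 mm thick, stuck flat on the bench to one side of the delivery plate (left or right); origin at its centre, x and y along its edges
- blue_block_mid (a point): blue paint block, same size, lying on the bench on the other side of the delivery plate; the point is its centre. To be left alone
- tin_mid (a point): steel food tin holding three brushes, 73 mm across, 108 mm high (brush tips at about 205 mm); the point is its centre 54 mm above the bench. To be left alone
- jar_mid (a point): closed glass paint jar, 64 mm across, 85 mm high; the point is its centre. To be left alone
Mind the look-alikes: they are no part of the job. Leave any green or grey look-alike of the part that bears block4_mid alone.

How it is judged:
By the outcome, as a careful person would: the job done as asked, in the order asked, and still so for the second after the job is handed in, with the robot touching nothing.
It also fails if it takes over 58 s, if anything falls off the work surface, if the arm or the gripper's body presses on something with over 40 N, if the wrist force passes 120 N, or if a joint passes its speed limit or range.

## Working session

There is one attempt and no reset: what is moved stays moved. The work goes in short steps, Python scripts to look and compute and a tool call to move; the robot and the scene stay as the last step left them, time stands still between calls to the robot, and variables do not carry over. Pictures are saved under pics/ and viewed, at most 10 in all, crops included, and the job is handed in when it is done.

Besides the shell and the picture viewer there is one more tool, called as name([rows], argument=value, ...), one row to a line, values as JSON. servo_tool: Moves the arm, as the interface text tells. Its arguments: {"type":"object","properties":{"plan":{"type":"array"}},"required":["plan"]}

```bash
mkdir -p pics; cat > h.py <<'E'
import numpy as np, cv2
from workcell import readout, vision, close_job
def cam(n):
    p=vision.camera_params(n)
    K=np.array([[p['fx'],0,p['cx']],[0,p['fy'],p['cy']],[0,0,1.]])
    return K,np.array(p['rvec'],float),np.array(p['tvec'],float)
def proj(n,P):
    K,r,t=cam(n); return cv2.projectPoints(np.array(P,float).reshape(-1,1,3),r,t,K,None)[0].reshape(-1,2)
def back(n,uv,z):
    K,r,t=cam(n); R=cv2.Rodrigues(r)[0]; c=-R.T@t
    uv=np.array(uv,float).reshape(-1,2)
    d=(R.T@np.linalg.inv(K)@np.c_[uv,np.ones(len(uv))].T).T
    return c+d*((z-c[2])/d[:,2])[:,None]
def snap(n,f):
    im=vision.get_image(n); cv2.imwrite('pics/'+f,np.ascontiguousarray(im[:,:,::-1])); return im
E
python3 - <<'E'
from h import *
for n in('top','side'):
    snap(n,n+'0.png'); K,r,t=cam(n); R=cv2.Rodrigues(r)[0]; print(n,K[0,0],(-R.T@t).round())
o=readout.get_obs(); print(o['ee_pos'],o['orientation'],o['width'],o['t'])
E
```

```text
top 458.9905418387667 [443.  42. 946.]
side 360.84968704593757 [494. 539. 497.]
[138.57929972 609.05161567 301.9826473 ] [-3.50754158e-01 -3.12179040e+00  2.14640222e-03] 88.13393632851437 0.1
```

View pics/top0.png

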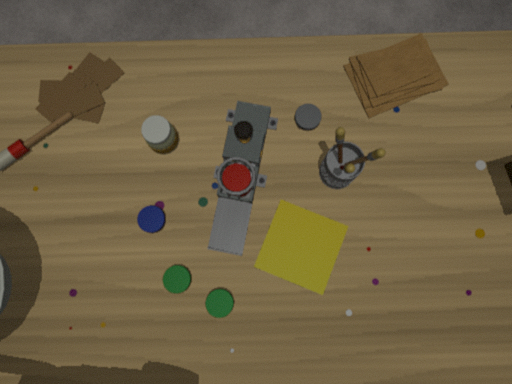

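View pics/side0.png

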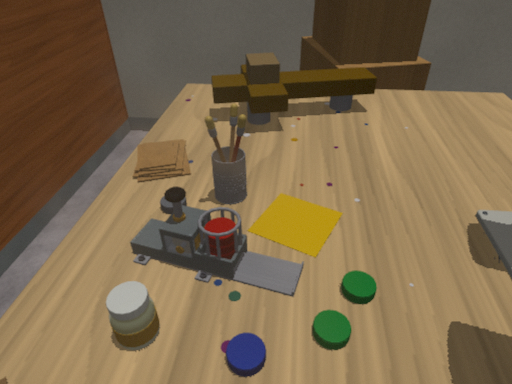

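The top view shows the knob at about (244,131), the magazine rim at (236,177), the plate at x 209–251 and y 198–254, and the sheet centred near (301,247). The blue block is at (152,219), the jar at (158,133), the tin at (341,165), and the green and grey look-alikes stand apart.

```bash
python3 - <<'E'
from h import *
f=lambda n,uv,z:print(n,uv,z,back(n,uv,z)[:,:2].round(0).tolist())
im=cv2.imread('pics/top0.png').astype(int);b,g,r=im[...,0],im[...,1],im[...,2]
y=((r>150)&(g>140)&(b<60)).astype(np.uint8)
c=max(cv2.findContours(y,0,2)[0],key=cv2.contourArea)
box=cv2.boxPoints(cv2.minAreaRect(c)); f('top',box,0)
print('sheet ctr',back('top',box.mean(0),0))
k=((r<45)&(g<45)&(b<45)).astype(np.uint8); k[:115]=0;k[148:]=0;k[:,:228]=0;k[:,260:]=0
v,u=np.nonzero(k);print('knob px',u.mean(),v.mean(),len(u)); f('top',[u.mean(),v.mean()],140)
s=cv2.imread('pics/side0.png'); 
f('top',[[219,198],[251,203],[241,254],[209,247]],6)
f('top',[[236.5,177]],101); f('top',[[231,115],[273,123],[215,185],[262,181]],4)
f('top',[[152,219]],20); f('top',[[343,160]],108);f('top',[[156,129]],85);f('top',[[308,117]],20)
f('side',[[175,194]],144); f('side',[[220,222]],101); f('side',[[246,252],[302,262],[294,290],[235,277]],4)
f('top',[[177,279],[220,303]],20)
a=cv2.imread('pics/top0.png')[90:270,190:390]; bb=s[170:300,120:320]
cv2.imwrite('pics/z.png',np.vstack([cv2.resize(a,(400,360),interpolation=2),cv2.resize(bb,(400,240),interpolation=2)])[:600])
E
```

```text
Traceback (most recent call last):
ValueError: max() iterable argument is empty
```

```bash
python3 - <<'E'
from h import *
f=lambda n,uv,z:print(n,uv,z,back(n,uv,z)[:,:2].round(0).tolist())
im=cv2.imread('pics/top0.png').astype(int);b,g,r=im[...,0],im[...,1],im[...,2]
print(im[247,301],im[131,244],im[150,240])
y=((r-b>110)&(g-b>90)).astype(np.uint8)
c=max(cv2.findContours(y,0,2)[0],key=cv2.contourArea)
box=cv2.boxPoints(cv2.minAreaRect(c)); f('top',box,0)
print('sheet ctr',back('top',box.mean(0),0))
k=((r<45)&(g<45)&(b<45)).astype(np.uint8); k[:115]=0;k[148:]=0;k[:,:228]=0;k[:,260:]=0
v,u=np.nonzero(k);print('knob px',u.mean(),v.mean(),len(u)); f('top',[u.mean(),v.mean()],140)
s=cv2.imread('pics/side0.png'); 
f('top',[[219,198],[251,203],[241,254],[209,247]],6)
f('top',[[236.5,177]],101); f('top',[[231,115],[273,123],[215,185],[262,181]],4)
f('top',[[152,219]],20); f('top',[[343,160]],108);f('top',[[156,129]],85);f('top',[[308,117]],20)
f('side',[[175,194]],144); f('side',[[220,222]],101); f('side',[[246,252],[302,262],[294,290],[235,277]],4)
f('top',[[177,279],[220,303]],20)
a=cv2.imread('pics/top0.png')[90:270,190:390]; bb=s[170:300,120:320]
cv2.imwrite('pics/z.png',np.vstack([cv2.resize(a,(400,360),interpolation=2),cv2.resize(bb,(400,240),interpolation=2)])[:600])
E
```

```text
[ 39 132 140] [24 28 33] [72 76 73]
top [[335. 223.]
 [336. 223.]
 [336. 224.]
 [335. 224.]] 0 [[531.0, -113.0], [531.0, -116.0], [528.0, -115.0], [529.0, -113.0]]
sheet ctr [[ 529.52253329 -114.46324061    0.        ]]
knob px 242.93454545454546 129.79636363636362 275
top [np.float64(242.93454545454546), np.float64(129.79636363636362)] 140 [[692.0, 68.0]]
top [[219, 198], [251, 203], [241, 254], [209, 247]] 6 [[588.0, 125.0], [576.0, 59.0], [472.0, 81.0], [487.0, 146.0]]
top [[236.5, 177]] 101 [[612.0, 83.0]]
top [[231, 115], [273, 123], [215, 185], [262, 181]] 4 [[767.0, 97.0], [747.0, 8.0], [616.0, 133.0], [622.0, 35.0]]
top [[152, 219]] 20 [[546.0, 260.0]]
top [[343, 160]] 108 [[638.0, -117.0]]
top [[156, 129]] 85 [[715.0, 240.0]]
top [[308, 117]] 20 [[753.0, -65.0]]
side [[175, 194]] 144 [[688.0, 79.0]]
side [[220, 222]] 101 [[613.0, 92.0]]
side [[246, 252], [302, 262], [294, 290], [235, 277]] 4 [[576.0, 62.0], [471.0, 76.0], [483.0, 141.0], [587.0, 124.0]]
top [[177, 279], [220, 303]] 20 [[425.0, 209.0], [377.0, 124.0]]
```

View pics/z.png

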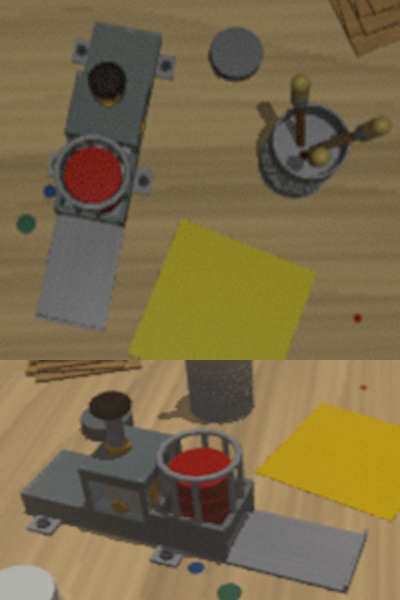

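```bash
cat >> h.py <<'E'
A=np.deg2rad(-12); O=np.array([615,84.5]); X=np.array([np.cos(A),np.sin(A)]); Y=np.array([-np.sin(A),np.cos(A)])
def loc(p): d=np.array(p)[...,:2]-O; return np.stack([d@X,d@Y],-1).round(0)
def wor(x,y): return O+x*X+y*Y
E
python3 - <<'E'
from h import *
im=cv2.imread('pics/top0.png').astype(int);b,g,r=im[...,0],im[...,1],im[...,2]
y=((r-b>60)&(g>r*.88)).astype(np.uint8)
cs=cv2.findContours(y,0,2)[0];c=max(cs,key=cv2.contourArea)
rc=cv2.minAreaRect(c);box=cv2.boxPoints(rc); print(rc,cv2.contourArea(c))
w=back('top',box,0);print('sheet',w.round(),loc(w),loc(w.mean(0)))
for nm,uv,z in(('brush',[[341,131],[379,154],[350,168]],205),('tin',[[343,160]],108),('blue',[[152,219]],20),('jar',[[156,129]],85),('grey',[[308,117]],20)):
    w=back('top',uv,z);print(nm,w[:,:2].round(),loc(w))
print(wor(79,0),wor(-100,0),wor(-100,55))
E
```

```text
((301.1846923828125, 246.55599975585938), (75.2156753540039, 74.68677520751953), 21.630884170532227) 5378.5
sheet [[ 444.   59.    0.]
 [ 586.   -2.    0.]
 [ 524. -144.    0.]
 [ 386.  -81.    0.]] [[-162.  -61.]
 [ -11.  -91.]
 [ -41. -242.]
 [-190. -209.]] [-101. -151.]
brush [[ 665.  -98.]
 [ 624. -158.]
 [ 602. -109.]] [[  87. -168.]
 [  59. -236.]
 [  27. -192.]]
tin [[ 638. -117.]] [[  64. -192.]]
blue [[546. 260.]] [[-104.  158.]]
jar [[715. 240.]] [[ 66. 173.]]
grey [[753. -65.]] [[ 166. -118.]]
[692.27366046  68.07497643] [517.18523993 105.29116908] [528.62038292 159.08928712]
```

servo_tool([
  [[1,0.72,-0.7,0,0,0,0],[1,0.72,-0.7,0,0,0,0],[1,0.72,-0.7,0,0,0,0],[1,0.72,-0.7,0,0,0,0],[1,0.72,-0.7,0,0,0,0]],
])

```text
t: 0.52
ee_pos: [283.4, 467.8, 302.4]
orientation: [-0.35, -3.122, 0.001]
ft_force: [-0.3, 1.3, 0.6]
width: 58.0
grasp_force: 0.0
```

servo_tool([
  [[1,0.72,-0.7,0,0,0,0],[1,0.72,-0.7,0,0,0,0],[1,0.72,-0.7,0,0,0,0],[1,0.72,-0.7,0,0,0,0],[1,0.72,-0.7,0,0,0,0]],
])

```text
t: 0.93
ee_pos: [427.6, 327.7, 302.5]
orientation: [-0.351, -3.122, 0.0]
ft_force: [0.3, -0.0, -0.4]
width: 24.8
grasp_force: 0.0
```

servo_tool([
  [[1,0.72,-0.7,0,0,0,0],[1,0.72,-0.7,0,0,0,0],[1,0.72,-0.7,0,0,0,0],[1,0.72,-0.7,0,0,0,0],[1,0.72,-0.7,0,0,0,0]],
])

```text
t: 1.35
ee_pos: [571.7, 187.6, 302.4]
orientation: [-0.351, -3.121, 0.0]
ft_force: [0.9, 0.4, 0.1]
width: 0.2
grasp_force: 0.0
```

servo_tool([
  [[1,0.6,-0.6,0,0,0,0],[1,0.6,-0.6,0,0,0,0],[1,0.6,-0.6,0,0,0,0],[1,0.6,-0.6,0,0,0,0],[1,0.6,-0.6,0,0,0,0]],
])

```text
t: 1.77
ee_pos: [691.5, 67.9, 302.1]
orientation: [-0.351, -3.121, 0.0]
ft_force: [0.4, 1.1, 0.1]
width: 0.3
grasp_force: 0.0
```

servo_tool([
  [[1,0,0,-0.4,0,0,0],[1,0,0,-0.4,0,0,0],[1,0,0,-0.4,0,0,0],[1,0,0,-0.3,0,0,0],[1,0,0,0,0,0,0]],
])

```text
t: 2.18
ee_pos: [689.1, 69.2, 239.2]
orientation: [-0.35, -3.117, 0.002]
ft_force: [-1.0, 0.3, -0.6]
width: 0.2
grasp_force: 0.0
```

```bash
python3 - <<'E'
from h import *
a=snap('top','top1.png')[90:270,150:350]; s=snap('side','side1.png')[110:290,110:310]
o=readout.get_obs(); print(o['ee_pos'],o['ft_force'])
cv2.imwrite('pics/z1.png',cv2.resize(np.hstack([a,s])[:,:,::-1],(800,360),interpolation=2))
E
```

```text
[690.50192768  69.5372994  242.30458434] [-0.30995881 -0.37239521  1.00784887]
```

View pics/z1.png

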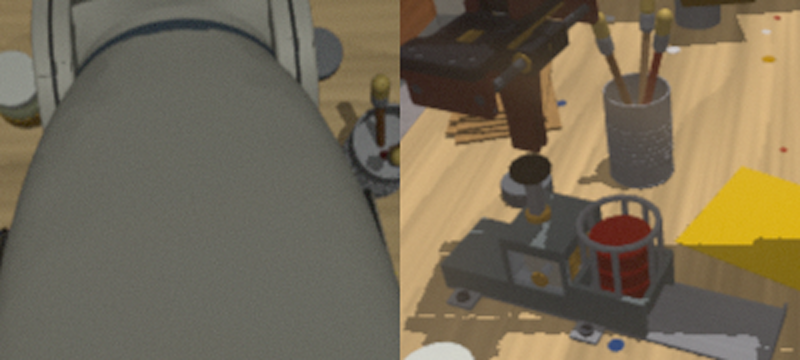

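The side view shows the closed fingertips about 18 mm above the knob and centred on it. Next I press slowly.

servo_tool([
  [[1,0.03,-0.03,-0.2,0,0,0],[1,0,0,-0.2,0,0,0],[1,0,0,-0.1,0,0,0],[1,0,0,-0.08,0,0,0],[1,0,0,-0.08,0,0,0]],
])

```text
t: 2.7
ee_pos: [692.2, 68.3, 217.6]
orientation: [0.351, 3.121, 0.0]
ft_force: [-4.5, -0.5, 10.8]
width: 0.5
grasp_force: 5.8
```

servo_tool([
  [[1,0,0,-0.08,0,0,0],[1,0,0,-0.08,0,0,0],[1,0,0,-0.08,0,0,0],[1,0,0,-0.08,0,0,0],[1,0,0,-0.08,0,0,0]],
])

```text
t: 3.12
ee_pos: [692.3, 68.3, 202.1]
orientation: [0.35, 3.12, 0.0]
ft_force: [-3.7, 0.0, 12.4]
width: 0.3
grasp_force: 6.0
```

servo_tool([
  [[1,0,0,-0.06,0,0,0],[1,0,0,-0.06,0,0,0],[1,0,0,-0.06,0,0,0],[1,0,0,-0.06,0,0,0],[1,0,0,0,0,0,0]],
])

```text
t: 3.53
ee_pos: [692.2, 68.3, 192.0]
orientation: [0.351, 3.121, 0.0]
ft_force: [-2.6, -0.1, 8.9]
width: 0.7
grasp_force: 4.3
```

servo_tool([
  [[1,0,0,-0.05,0,0,0],[1,0,0,-0.05,0,0,0],[1,0,0,-0.03,0,0,0],[1,0,0,0,0,0,0]],
])

```text
t: 3.87
ee_pos: [692.2, 68.3, 187.0]
orientation: [0.351, 3.121, 0.0]
ft_force: [-3.6, -0.9, 10.0]
width: 0.3
grasp_force: 4.7
```

servo_tool([
  [[1,0,0,-0.03,0,0,0],[1,0,0,-0.03,0,0,0],[1,0,0,0,0,0,0]],
])

```text
t: 4.12
ee_pos: [692.3, 68.3, 186.2]
orientation: [0.35, 3.121, 0.0]
ft_force: [-7.1, -0.4, 20.7]
width: 0.2
grasp_force: 10.1
```

The force has jumped, so the plunger is on its stop. I'll release it upwards.

servo_tool([
  [[1,0,0,0.1,0,0,0],[1,0,0,0.15,0,0,0],[1,0,0,0.2,0,0,0],[1,0,0,0.25,0,0,0],[1,0,0,0.3,0,0,0]],
])

```text
t: 4.53
ee_pos: [691.5, 68.2, 223.3]
orientation: [-0.351, -3.121, 0.0]
ft_force: [0.2, 0.2, 0.4]
width: 0.6
grasp_force: 0.0
```

servo_tool([
  [[1,0,0,0.4,0,0,0],[1,0,0,0.4,0,0,0],[1,0,0,0.4,0,0,0],[1,-0.5,0.8,0,0,0,0],[1,-0.5,0.8,0,0,0,0]],
])

```text
t: 4.95
ee_pos: [652.6, 131.5, 272.9]
orientation: [0.356, 3.119, 0.001]
ft_force: [0.6, 0.7, -0.6]
width: 0.7
grasp_force: 0.0
```

servo_tool([
  [[1,-0.5,0.8,0,0,0,0],[1,-0.5,0.8,0,0,0,0],[1,-0.5,0.8,0,0,0,0],[1,-0.5,0.8,0,0,0,0],[1,0,0,0,0,0,0]],
])

```text
t: 5.37
ee_pos: [568.5, 264.8, 271.5]
orientation: [-0.344, -3.121, -0.001]
ft_force: [0.0, 0.1, 0.1]
width: 0.3
grasp_force: 0.0
```

```bash
python3 - <<'E'
from h import *
a=snap('top','top2.png')[90:270,150:350]; s=snap('side','side2.png')[150:330,130:330]
o=readout.get_obs(); print(o['ee_pos'],o['ft_force'])
cv2.imwrite('pics/z2.png',cv2.resize(np.hstack([a,s])[:,:,::-1],(800,360),interpolation=2))
E
```

```text
[571.18147749 261.35322097 271.60024688] [-0.77965813 -0.99091731  0.76378311]
```

View pics/z2.png

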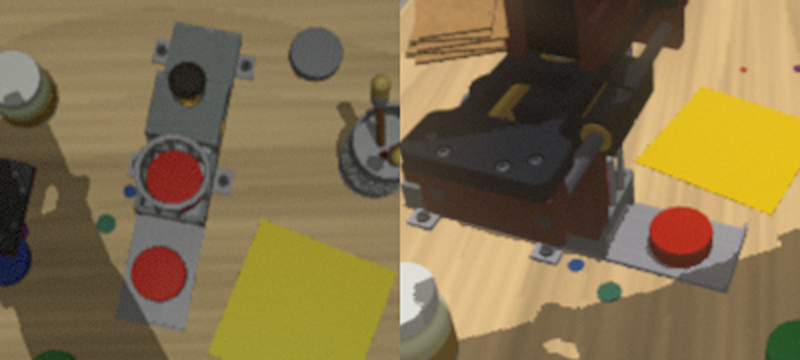

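The block is out on the plate at top-view pixel (229,226), and the plunger is back up with the stack in place.

```bash
python3 - <<'E'
from h import *
w=back('top',[[229,226.5]],24);print(w,loc(w)); l=loc(w)[0]
print(wor(l[0],55),wor(l[0],-108))
E
```

```text
[[526.55178667 103.66250313  24.        ]] [[-90.   0.]]
[538.40185893 157.01017021] [504.51225333  -2.42788871]
```

servo_tool([
  [[1,-0.3,-0.83,0,0,0,0],[1,-0.3,-0.83,0,0,0,0],[1,-0.3,-0.84,0,0,0,0],[1,0,0,0,0,0,0],[1,0,0,-0.8,0,0,0]],
])

```text
t: 5.88
ee_pos: [539.3, 158.1, 244.1]
orientation: [0.356, 3.112, 0.005]
ft_force: [1.2, 0.2, 0.2]
width: 0.6
grasp_force: 0.0
```

servo_tool([
  [[1,0,0,-0.8,0,0,0],[1,0,0,-0.8,0,0,0],[1,0,0,-0.7,0,0,0],[1,0,0,-0.4,0,0,0],[1,0,0,0,0,0,0]],
])

```text
t: 6.3
ee_pos: [534.8, 158.6, 127.8]
orientation: [-0.353, -3.116, 0.004]
ft_force: [-0.1, -0.1, 0.1]
width: 0.5
grasp_force: 0.0
```

servo_tool([
  [[1,0,0,-0.4,0,0,0],[1,0,0,-0.4,0,0,0],[1,0,0,-0.2,0,0,0],[1,0,0,0,0,0,0],[1,0,0,0,0,0,0]],
])

```text
t: 6.72
ee_pos: [536.5, 159.9, 91.7]
orientation: [0.352, 3.121, 0.0]
ft_force: [0.6, -0.9, -0.1]
width: 0.5
grasp_force: 0.0
```

servo_tool([
  [[1,-0.02,-0.12,-0.06,0,0,0],[1,-0.03,-0.14,0,0,0,0],[1,-0.03,-0.14,0,0,0,0],[1,-0.03,-0.14,0,0,0,0],[1,-0.03,-0.14,0,0,0,0]],
])

```text
t: 7.13
ee_pos: [530.3, 132.3, 89.1]
orientation: [0.351, 3.121, 0.0]
ft_force: [-0.6, -0.3, 1.4]
width: 0.7
grasp_force: 0.3
```

servo_tool([
  [[1,-0.03,-0.14,0,0,0,0],[1,-0.04,-0.2,0,0,0,0],[1,-0.04,-0.2,0,0,0,0],[1,-0.04,-0.2,0,0,0,0],[1,-0.04,-0.2,0,0,0,0]],
])

```text
t: 7.55
ee_pos: [522.4, 94.5, 88.6]
orientation: [-0.351, -3.122, 0.0]
ft_force: [1.0, 0.4, -0.0]
width: 0.5
grasp_force: 0.1
```

servo_tool([
  [[1,-0.04,-0.2,0,0,0,0],[1,-0.04,-0.2,0,0,0,0],[1,-0.04,-0.2,0,0,0,0],[1,-0.04,-0.2,0,0,0,0],[1,0,0,0,0,0,0]],
])

```text
t: 7.97
ee_pos: [515.8, 62.0, 88.6]
orientation: [-0.352, -3.121, 0.0]
ft_force: [-0.8, -0.3, -0.2]
width: 0.1
grasp_force: 0.0
```

```bash
python3 - <<'E'
from h import *
a=snap('top','top3.png')[110:290,150:350]; s=snap('side','side3.png')[150:330,180:380]
o=readout.get_obs(); print(o['ee_pos'],loc(o['ee_pos']),o['ft_force'])
cv2.imwrite('pics/z3.png',cv2.resize(np.hstack([a,s])[:,:,::-1],(800,360),interpolation=2))
E
```

```text
[516.25707404  63.00974251  88.66938008] [-92. -42.] [0.27504731 0.26724333 0.15555254]
```

View pics/z3.png

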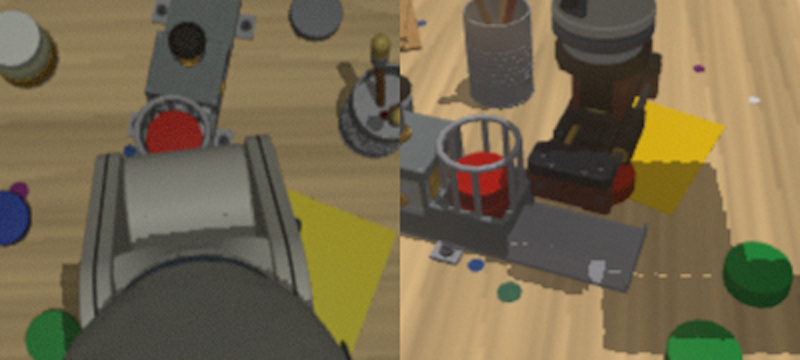

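The block has left the plate and sits against the fingers, already partly over the sheet. I'll push on another 68 mm, then back off and lift.

servo_tool([
  [[1,-0.04,-0.2,0,0,0,0],[1,-0.04,-0.2,0,0,0,0],[1,-0.04,-0.2,0,0,0,0],[1,-0.04,-0.2,0,0,0,0],[1,-0.04,-0.2,0,0,0,0]],
])

```text
t: 8.48
ee_pos: [508.1, 22.5, 88.7]
orientation: [-0.351, -3.122, 0.0]
ft_force: [-0.3, 0.6, 0.7]
width: 0.4
grasp_force: 0.3
```

servo_tool([
  [[1,-0.04,-0.2,0,0,0,0],[1,-0.04,-0.2,0,0,0,0],[1,-0.04,-0.18,0,0,0,0],[1,-0.02,-0.1,0,0,0,0],[1,0,0,0,0,0,0]],
])

```text
t: 8.9
ee_pos: [502.4, -4.7, 88.6]
orientation: [-0.352, -3.121, 0.0]
ft_force: [0.5, 0.4, -0.3]
width: 0.2
grasp_force: 0.0
```

servo_tool([
  [[1,0.04,0.2,0,0,0,0],[1,0.08,0.4,0,0,0,0],[1,0,0,0.8,0,0,0],[1,0,0,0.9,0,0,0],[1,0,0,0.9,0,0,0]],
])

```text
t: 9.32
ee_pos: [506.9, 21.3, 193.1]
orientation: [-0.349, -3.119, 0.0]
ft_force: [0.2, -0.0, -0.4]
width: 0.9
grasp_force: 0.0
```

servo_tool([
  [[1,0,0,0.9,0,0,0],[1,0,0,0.9,0,0,0],[1,0,0.95,0,0,0,0],[1,0,0.95,0,0,0,0],[1,0,0.95,0,0,0,0]],
])

```text
t: 9.73
ee_pos: [507.6, 136.0, 266.0]
orientation: [0.353, 3.119, 0.001]
ft_force: [0.1, 0.5, -0.2]
width: 0.3
grasp_force: 0.0
```

servo_tool([
  [[1,0,0.95,0,0,0,0],[1,0,0.95,0,0,0,0],[1,0,0.95,0,0,0,0],[1,0,0.95,0,0,0,0],[1,0,0,0,0,0,0]],
])

```text
t: 10.15
ee_pos: [507.1, 292.8, 265.0]
orientation: [0.343, 3.121, 0.005]
ft_force: [-1.3, 0.1, 0.3]
width: 0.5
grasp_force: 0.0
```

```bash
python3 - <<'E'
from h import *
a=snap('top','top4.png'); s=snap('side','side4.png')[100:380,130:430]
o=readout.get_obs(); print(o['ee_pos'],o['ft_force'],o['t'])
cv2.imwrite('pics/z4.png',np.hstack([a[50:330,110:400],s])[:,:,::-1])
im=a.astype(int); m=(im[...,0]>1.8*im[...,1])&(im[...,0]>70); m[:,:255]=0
v,u=np.nonzero(m[150:320,255:360]); c=[u.mean()+255,v.mean()+150];w=back('top',c,20);print(c,len(u),w,loc(w))
E
```

```text
[506.6432158  288.0689483  264.33860853] [-0.3382327  -0.49188054  0.14963472] 10.25
[np.float64(301.7433628318584), np.float64(240.73097345132743)] 565 [[494.74006223 -41.74760471  20.        ]] [[ -91. -148.]]
```

View pics/z4.png

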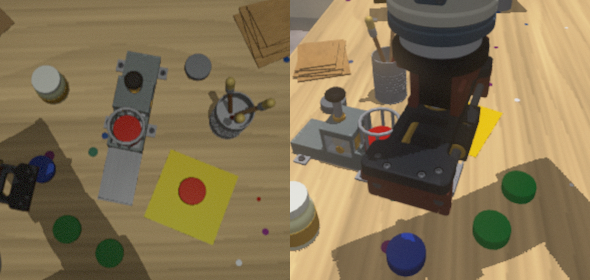

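The red block lies flat near the middle of the yellow sheet at top-view pixel (302,241). The plunger is up, everything else is undisturbed, and the arm is clear.

```bash
python3 -c "
from workcell import close_job
print(close_job())"
```

```text
the job is handed in; nothing more can be done
None
```

The plunger was pressed to its stop once and came back up. One red block was ejected and slid onto the yellow sheet, where it lies about 10 mm from the centre; nothing else was moved, and I handed the job in at about 10 s.

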